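# Gather the glaze pots to the pointer with the sprung row gauge

### The arm

A 7-joint arm with a two-finger parallel gripper is mounted at the origin on the work surface. World frame = base frame: x ahead of the robot, y to its left, z up, the work surface at z = 0. Lengths are in m, angles in rad, forces in N, time in s.
With the tool pointing down it reaches from about 0.425 to 0.925 m from the base axis. Payload 6.8 kg.
Tool frame: the origin (TCP) lies at the very end of the fingers, on their centre line; the grasp point (between the pads) lies 19 mm behind it; z points along the fingers, y is the line along which they close (so a half turn about z gives the same grasp; the last joint's range is limited). The gripper opens to 85 mm and grips with 20 to 120 N. Pads are 22 mm wide; open, the fingers measure 114 mm over their backs; the gripper's body (76 mm by 85 mm) begins 54 mm behind the grasp point. The pads swing forward as they close: fully open they stand 13 mm farther back than shut.
Start: joints at [-1.284, 0.477, 0.022, 1.555, -0.011, 1.109, -0.083], TCP at [0.26, 0.623, 0.231] pointing down, gripper open.
Joint ranges: [-2.96, 2.96], [-0.34, 2.1], [-1.41, 1.46], [0.24, 2.44], [-1.37, 4.51], [0.17, 1.92], [-2.96, 2.96]. Speed limits (rad/s): [2.39, 2.39, 3.14, 3.14, 3.14, 3.14, 3.14].

### API

Orientations are given as a unit quaternion [w, x, y, z].
In Python, from station import telemetry, viewer, job, search_frame, cut_out gives the robot as it stands. The module is installed in compiled form; this text tells all that it offers.
- The arm moves only by the shell command python3 -m crank 'ROWS' [FORCE]. ROWS is JSON, a list of rows, each an object with "delta_rot": the turn, a rotation vector about the tool's x, y, z in degrees, a list of three; "xyz": the shift along the tool's x, y, z in m, a list of three; "fingers": the gripper command: -1 is fully open, 1 is shut, values between are in proportion. In form: [{"delta_rot": [ax, ay, az], "xyz": [dx, dy, dz], "fingers": fingers}, ...]. A call has 1 to 10 rows; each row is the pose to reach, as a shift and turn from the pose commanded when the call began, along the tool's axes at that moment; what a row does not reach only later rows make up. A row lasts 1/10 s, in which the tool goes at most 50 mm and 8.59 degrees, less where a joint would pass 70% of its speed; a pose out of reach is approached as far as the arm can. A call with a gripper value outside its range is refused whole. The fingers move at their own pace and stop on an object; FORCE is the grip in N (left out, the last holds). Time passes only in rows, so rows that repeat a pose let the fingers close. It gives the time, the measured TCP pose, the force, the opening and the grip force at its end, in the units of the state.
- telemetry.get_obs(): the state, without advancing time (a new reading comes with each control period).
- viewer.read_camera(name): name is "scene" or "top" or "wrist"; returns a dict with "img" (480x640x3 uint8, red, green, blue), "fx", "fy", "cx", "cy" (pixels), "origin" and "rotation" of the camera in the world. Camera axes: x right, y up, looking along -z (the intrinsics and any distortion apply to the point x, -y, -z); pixel columns grow to the right and rows downward; lengths in m; the calibration is good to about 2 mm. A picture is of the moment at which its call begins. There is no depth.
- job.hand_in(): hands the job in; it is judged then, once.
Trained networks look in the newest picture that a camera, given by its name, has taken for a name from the list of things; names that differ only in an ending like _2 or _b are one class to them, and where a whole thing is asked for, a point or a joint stands for the part that bears it (a point fixed in the world has none). Each returns a list of dicts, best first, with "score" (0 to 1); they miss things now and then, are a little off and sometimes report something else, mostly with a low value. They report only what shows in the picture. A call takes as long as a camera call. They do not tell look-alikes from the thing itself.
- search_frame(camera, thing): "pixel" ([column, row] in pixels, amid what is visible of it).
- cut_out(camera, thing): "pixels" (480x640 bool, what is visible of it) and "pixel" ([column, row] in pixels, amid what is visible of it).
The state is a dict: "t": time; "q": joint angles; "joint_vel": joint speeds; "joint_torque": joint torques, N m; "eef_pos": TCP position; "tool_rot": TCP orientation; "contact_force": force on the tool from outside, world axes, zero at the start; "torque": the same for the moment, N m; "gripper_width": opening from 0.0 (shut) to 1.0 (fully open); "grasp_force": force on a finger pad.
Only numpy, scipy, OpenCV 4.12 (cv2) and the standard library are available. Lean on these libraries where they do the work, as an engineer would, in place of code of your own. Each camera call takes 0.05 s, during which the arm holds its last target. There are 200 camera calls.

### The job

Stand the two loose glaze pots upright in the gauge's channel beyond the pot already there, so that the row steps down in height away from the blade. Then pull the sprung blade out by its tab until its nose is level with the pointer and hold it there for a second, gathering the three pots into a touching row that begins at the pointer. Ease it gently back fully home without letting it snap, leaving the row there and the dish, cup and tiles alone.

Things in the scene. Friction and masses are not known exactly. Their poses are not given: they have to be found in the camera images.
- gauge: Row gauge fixed to the desk: wooden base 100 x 490 x 8 mm, yaw within 0.12. Origin: centre of its underside; y runs along its open-topped channel, the way the blade comes out; +x faces away from the robot. Channel floor at z 8, 54 mm wide, between rims 12 mm thick with tops at z 30 (fingers may go between them). Spring case, 34 mm high, at y -260 to -225.
- channel_end (a point): Inner face of the end wall (top at z 30 mm) that closes the channel, at gauge y +235 mm; the point is on the channel floor. With the blade home the pots' space runs from gauge y -50 to here.
- lamp_edge (a point): Middle of the lower edge, nearest the robot, of a white lamp hood fixed over the tab: gauge x -16, y -152, z 188 mm. The hood spans x -16 to +114, y -250 to -55, z 188 to 224; post at x +92, y -235. It bars a vertical tool: grip the tab with the tool tilted 35 to 45 degrees, coming in from the robot's side, fingers pointing down and to +x.
- blade (a joint): How far the blade is pulled out, in m: 0 = home (against its stop), at most 0.15; grows along the gauge's +y. A spring pulls it home always: about 4 N at 0 and 55 N/m more (about 10 N at 0.11 m). It snaps back if let go while out.
- blade_nose (a point): Centre of the top edge of the blade's front end, z 29 mm; the flat end face pushes the pots along +y. Home: gauge y -50 mm. The blade is an aluminium bar 42 mm wide, 180 mm long, lying in the channel just below the rim tops.
- blade_tab (a point): Grip point on the upright steel pull tab on the blade, 140 mm behind the nose, z 62 mm. The tab is 12 mm thick along y, 32 mm wide along x, and stands from z 29 to 77 mm. Grip it across its thickness (fingers closing along y).
- pointer: Small dark steel pointer fixed on the rim nearest the robot, at x -47 to -28, up to z 48 mm. Origin: on the channel's centre line at desk height, level with the pointer's middle; axes as the gauge's. It is 95 to 120 mm beyond the home nose: their difference in gauge y is the pull needed. The rear side of the tallest pot must end here.
- pot_tall: Round lidded pot, white with grey lid, 46 mm in diameter, 76 mm high, standing in the channel with its rear side 3 to 10 mm beyond the home nose. Origin: centre of its underside. The blade only closes gaps that add up (nose to pot, and pot to pot) to less than its pull.
- pot_mid: Loose pot of the same kind, 46 mm in diameter, 61 mm high, 0.15 kg, standing on the desk on the robot's side of the gauge. Origin: centre of its underside.
- pot_low: Loose pot of the same kind, 46 mm in diameter, 46 mm high, 0.12 kg, standing on the desk on the robot's side of the gauge. Origin: centre of its underside.
- dish: Bystander: shallow white dish, 90 mm across, 22 mm high, left of the pots. Origin: centre of its underside.
- tiles: Bystander: stack of four tiles stuck together, 75 x 75 x 28 mm, beyond the channel's end, to the left. Origin: centre of its underside.
- cup: Bystander: blue cup, 68 mm across, 75 mm high, to the robot's right. Origin: centre of its underside.
There are look-alikes about, which are no part of the job. Leave any red look-alike of the pot_tall alone.

How it is judged:
On the way, in this order (a step that is already met when the one before it is completed fails the run):
1. both loose pots stand upright and released in the channel while the blade is still home (x of pot_mid in the frame of gauge between -0.007 and 0.007 m and z of pot_mid in the frame of gauge between 0.004 and 0.012 m and angle between each of pot_mid, pot_low's own z axis and vertical below 0.1 rad and x of pot_low in the frame of gauge between -0.007 and 0.007 m and z of pot_low in the frame of gauge between 0.004 and 0.012 m and contact force between each of pot_mid, pot_low and the fingers below 0.1 N and value of joint blade below 0.01 m), for 0.2 s.
2. the blade's nose is level with the pointer, within 5 mm, for half a second (y of blade_nose in the frame of pointer between -0.005 and 0.005 m), for 0.5 s.
At the end, for the whole second after the job is handed in: Blade home (under 4 mm out). The three pots stand upright and still on the channel floor: the tall one's rear side level with the pointer within 6 mm, the mid-height one beyond it, the low one last, neighbours touching (axes under 50 mm apart) (value of joint blade below 0.004 m and x of pot_tall in the frame of gauge between -0.007 and 0.007 m and z of pot_tall in the frame of gauge between 0.004 and 0.012 m and angle between each of pot_tall, pot_mid, pot_low's own z axis and vertical below 0.1 rad and x of pot_mid in the frame of gauge between -0.007 and 0.007 m and z of pot_mid in the frame of gauge between 0.004 and 0.012 m and x of pot_low in the frame of gauge between -0.007 and 0.007 m and z of pot_low in the frame of gauge between 0.004 and 0.012 m and y of pot_tall in the frame of pointer between 0.017 and 0.029 m and y of pot_mid in the frame of pointer between 0.055 and 0.085 m and y of pot_low in the frame of pointer between 0.1 and 0.14 m and horizontal distance between pot_tall and pot_mid below 0.05 m and horizontal distance between pot_mid and pot_low below 0.05 m and linear speed of each of pot_tall, pot_mid, pot_low below 0.02 m/s).
It fails at once if the blade snaps back home (faster than 0.4 m/s) (velocity of joint blade below -0.4 m/s).
It fails at once if the shallow dish is moved by more than 15 mm (distance of dish from where it was at the start of the episode above 0.015 m).
It fails at once if the stack of tiles is moved by more than 15 mm (distance of tiles from where it was at the start of the episode above 0.015 m).
It fails at once if the cup is moved by more than 15 mm (distance of cup from where it was at the start of the episode above 0.015 m).
It also fails if it takes over 72 s, if anything falls off the work surface, if the arm or the gripper's body presses on something with over 40 N, if the wrist force passes 120 N, or if a joint passes its speed limit or range.

## Working session

There is one attempt and no reset: what is moved stays moved. The work goes in short steps, Python scripts to look and compute and a shell command to move; the robot and the scene stay as the last step left them, time stands still between calls to the robot, and variables do not carry over. Pictures are saved under pics/ and viewed, at most 13 in all, crops included, and the job is handed in when it is done.

```bash
mkdir -p pics
cat > h.py <<'E'
import numpy as np, cv2
from station import telemetry, viewer, job, search_frame, cut_out
from scipy.spatial.transform import Rotation as R
def cam(n): return viewer.read_camera(n)
def proj(c,P):
    p=(np.atleast_2d(P)-c["origin"])@np.array(c["rotation"]); 
    return np.c_[c["cx"]+c["fx"]*p[:,0]/-p[:,2], c["cy"]-c["fy"]*p[:,1]/-p[:,2]]
def ray(c,px):
    d=np.array([(px[0]-c["cx"])/c["fx"],-(px[1]-c["cy"])/c["fy"],-1.]); d=np.array(c["rotation"])@d
    return np.array(c["origin"]),d/np.linalg.norm(d)
def atz(c,px,z):
    o,d=ray(c,px); return o+d*(z-o[2])/d[2]
def tri(rays):
    A=sum(np.eye(3)-np.outer(d,d) for o,d in rays); b=sum((np.eye(3)-np.outer(d,d))@o for o,d in rays)
    return np.linalg.solve(A,b)
def save(c,n): cv2.imwrite("pics/"+n,cv2.cvtColor(c["img"],cv2.COLOR_RGB2BGR))
E
python3 - <<'E'
from h import *
np.set_printoptions(precision=4,suppress=True)
o=telemetry.get_obs();print(o["t"],o["eef_pos"],o["tool_rot"],o["gripper_width"])
for n in ["scene","top","wrist"]:
    c=cam(n);save(c,n+"0.png");print(n,c["origin"],c["rotation"],c["fx"],c["fy"],c["cx"],c["cy"],[k for k in c])
    for t in ["gauge","pot_tall","pot_mid","pot_low","pointer","blade_tab","blade_nose","channel_end","lamp_edge","dish","cup","tiles"]:
        try: print(t,[(np.round(r["pixel"],1).tolist(),round(r["score"],2)) for r in search_frame(n,t)][:4])
        except Exception as e: print(t,e)
E
```

```text
0.0 [0.2594 0.6225 0.2303] [-0.0001  0.1961  0.9806 -0.0009] 0.9995211512040998
scene [ 0.592  -0.5058  1.0362] [ 0.9688  0.2462 -0.0054 -0.0291] 452.45529272795835 452.45529272795835 319.5011407530843 243.05259442852565 ['img', 'fx', 'fy', 'cx', 'cy', 'origin', 'rotation']
gauge [([346.3, 296.2], 0.92)]
pot_tall [([391.8, 248.3], 0.69), ([284.3, 232.6], 0.63), ([263.5, 151.2], 0.62)]
pot_mid []
pot_low [([257.6, 260.1], 0.61)]
pointer [([327.5, 335.8], 0.48), ([318.9, 241.6], 0.39)]
blade_tab [([324.8, 345.7], 0.7), ([263.7, 154.3], 0.53)]
blade_nose [([326.7, 340.7], 0.62), ([325.1, 265.9], 0.22)]
channel_end [([345.2, 292.6], 0.92)]
lamp_edge [([349.0, 292.5], 0.71)]
dish [([262.2, 151.0], 0.7)]
cup [([280.1, 422.0], 0.59)]
tiles [([318.2, 133.4], 0.72)]
top [ 0.3942 -0.0242  1.493 ] [ 0.7081  0.0569 -0.0551 -0.7017] 621.1017733721567 621.1017733721567 326.2743907193175 236.52527919711244 ['img', 'fx', 'fy', 'cx', 'cy', 'origin', 'rotation']
gauge [([366.2, 215.4], 0.55)]
pot_tall [([289.2, 279.1], 0.93), ([321.4, 171.0], 0.68), ([332.1, 225.5], 0.55), ([483.2, 288.9], 0.37)]
pot_mid [([217.1, 312.8], 0.72)]
pot_low [([366.9, 217.7], 0.68)]
pointer [([379.5, 233.3], 0.63), ([299.0, 239.3], 0.46)]
blade_tab [([381.0, 233.5], 0.77)]
blade_nose [([381.6, 234.9], 0.96)]
channel_end [([364.9, 215.8], 0.58)]
lamp_edge [([368.1, 215.4], 0.7)]
dish [([314.1, 304.5], 0.69), ([166.3, 298.1], 0.6)]
cup [([485.4, 284.5], 0.56)]
tiles [([146.2, 234.2], 0.63)]
wrist [0.186  0.6533 0.3735] [ 0.8216 -0.1318 -0.0883  0.5476] 354.6239831922921 354.6239831922921 316.5244992931401 242.0167131586425 ['img', 'fx', 'fy', 'cx', 'cy', 'origin', 'rotation']
gauge []
pot_tall []
pot_mid [([103.1, 466.5], 0.79)]
pot_low []
pointer []
blade_tab []
blade_nose []
channel_end []
lamp_edge []
dish [([216.7, 423.9], 0.57)]
cup []
tiles []
```

```bash
sed -i 's|def cam(n): .*|def cam(n):\n    c=viewer.read_camera(n); q=np.array(c["rotation"]); c["rotation"]=R.from_quat(np.r_[q[1:],q[0]]).as_matrix(); c["origin"]=np.array(c["origin"]); return c|' h.py
python3 - <<'E'
import cv2
a=cv2.imread("pics/scene0.png")
b=cv2.resize(a[90:450,150:470],None,fx=1.66,fy=1.66,interpolation=cv2.INTER_CUBIC);cv2.imwrite("pics/s1.png",b)
a=cv2.imread("pics/top0.png")
b=cv2.resize(a[120:360,100:520],None,fx=1.9,fy=1.9,interpolation=cv2.INTER_CUBIC);cv2.imwrite("pics/t1.png",b)
E
```

```text
(no output)
```

View pics/s1.png

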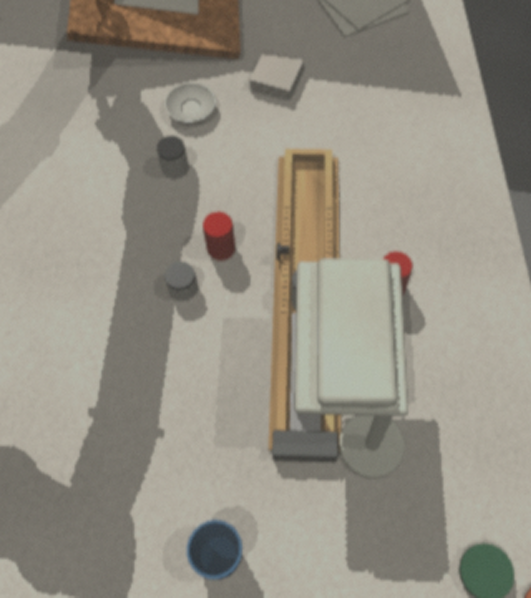

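View pics/t1.png

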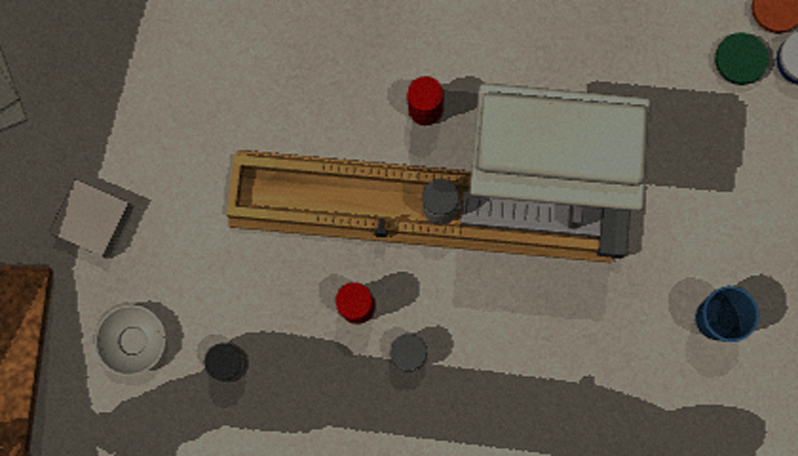

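```bash
cat > m1.py <<'E'
from h import *
from scipy.optimize import minimize, least_squares
np.set_printoptions(precision=4,suppress=True)
S=cam("scene")
seg=dict()
def masks(n,things):
    out=[]
    for t in things:
        for r in cut_out(n,t): out.append((t,r["score"],np.array(r["pixel"]),np.array(r["pixels"])))
    return out
ms=masks("scene",["pot_tall","pot_mid","pot_low"])
T=cam("top"); mt=masks("top",["pot_tall","pot_mid","pot_low"])
for l in (ms,mt): print([(t,round(s,2),p.round().tolist(),int(m.sum())) for t,s,p,m in l])
th=np.linspace(0,2*np.pi,40)
def hull(c,x,y,h,z0=0):
    P=np.array([[x+.023*np.cos(a),y+.023*np.sin(a),z] for z in (z0,z0+h) for a in th])
    m=np.zeros((480*4,640*4),np.uint8); q=cv2.convexHull(((proj(c,P)+.5)*4).round().astype(np.int32)); cv2.fillConvexPoly(m,q,1); return cv2.resize(m.astype(np.float32),(640,480),interpolation=cv2.INTER_AREA)
def best(l,px):
    c=[(s,m) for t,s,p,m in l if np.hypot(*(p-px))<14]
    return max(c,key=lambda a:a[0])[1].astype(np.float32) if c else None
for name,ps,pt in [("near dish",(254,184),(219,310)),("grey",(259,260),(314,305))]:
    A=best(ms,np.array(ps));B=best(mt,np.array(pt)); print(name,A is not None,B is not None)
    x0=atz(T,pt,.05)
    def f(v):
        c=0
        for cc,M in ((S,A),(T,B)):
            if M is None: continue
            H=hull(cc,*v); c+=1-np.minimum(H,M).sum()/np.maximum(H,M).sum()
        return c
    r=min((minimize(f,[x0[0],x0[1],h],method="Nelder-Mead",options=dict(initial_simplex=[[x0[0],x0[1],h],[x0[0]+.01,x0[1],h],[x0[0],x0[1]+.01,h],[x0[0],x0[1],h+.01]])) for h in(.046,.061)),key=lambda r:r.fun); print(r.x,r.fun)
# gauge from clicks
cl=[(T,(-.039,.247,.03),None,(224.2,199.5)),]
ct=[((.039,.247,.03),(224.2,199.5)),((-.039,.247,.03),(220.5,235.3)),((-.05,-.26,.008),(422,257)),((-.0375,None,.03),(300.5,240))]
cs=[((-.039,.247,.03),(320.5,181)),((.039,.247,.03),(351.2,181))]
def G(v,p): c,s=np.cos(v[2]),np.sin(v[2]); return np.array([v[0]+c*p[0]-s*p[1],v[1]+s*p[0]+c*p[1],p[2]])
def res(v):
    r=[]
    for C,l in((T,ct),(S,cs)):
        for p,q in l:
            if p[1] is None: p=(p[0],v[3],.048)
            r.append(proj(C,G(v,p))[0]-q)
    r.append(proj(S,G(v,(-.0375,v[3],.048)))[0]-(320,240))
    return np.ravel(r)
o=least_squares(res,[.45,.0,0,.05],loss="soft_l1");print("gauge",o.x,res(o.x).round(1))
for n,px in(("cup",(485,284.5)),("dish",(169,298)),("red",(287,279)),("tall",(332,225.5))): print(n,atz(T,px,.06))
E
python3 m1.py
```

```text
[('pot_tall', 0.77, [283.0, 232.0], 490), ('pot_tall', 0.73, [393.0, 248.0], 173), ('pot_mid', 0.77, [250.0, 183.0], 347), ('pot_low', 0.74, [257.0, 259.0], 328), ('pot_low', 0.39, [345.0, 292.0], 12231)]
[('pot_tall', 0.77, [332.0, 226.0], 390), ('pot_tall', 0.75, [289.0, 279.0], 343), ('pot_tall', 0.69, [324.0, 169.0], 383), ('pot_tall', 0.69, [367.0, 216.0], 12626), ('pot_mid', 0.61, [218.0, 312.0], 371), ('pot_low', 0.69, [315.0, 303.0], 316)]
near dish True True
[0.451  0.2316 0.0499] 0.17165321111679077
grey True True
[0.466  0.0075 0.0362] 0.1982938051223755
gauge [ 0.6541 -0.0151 -0.0823  0.0523] [-0.3  1.2 -0.4 -2.8  8.2  0.4  0.4 -1.9  0.4 -0.5 -1.8 -0.  -0.2 -0.4]
cup [ 0.5146 -0.3868  0.06  ]
dish [0.4769 0.341  0.06  ]
red [0.5231 0.0703 0.06  ]
tall [ 0.6496 -0.0327  0.06  ]
```

```bash
python3 -m crank '[{"delta_rot":[0,0,-18],"xyz":[-0.327,-0.287,-0.03],"fingers":-0.5},{"delta_rot":[0,0,-18],"xyz":[-0.327,-0.287,-0.03],"fingers":-0.5},{"delta_rot":[0,0,-18],"xyz":[-0.327,-0.287,-0.03],"fingers":-0.5},{"delta_rot":[0,0,-18],"xyz":[-0.327,-0.287,-0.03],"fingers":-0.5},{"delta_rot":[0,0,-18],"xyz":[-0.327,-0.287,-0.03],"fingers":-0.5},{"delta_rot":[0,0,-18],"xyz":[-0.327,-0.287,-0.03],"fingers":-0.5},{"delta_rot":[0,0,-18],"xyz":[-0.327,-0.287,-0.03],"fingers":-0.5},{"delta_rot":[0,0,-18],"xyz":[-0.327,-0.287,-0.03],"fingers":-0.5},{"delta_rot":[0,0,-18],"xyz":[-0.327,-0.287,-0.03],"fingers":-0.5},{"delta_rot":[0,0,-18],"xyz":[-0.327,-0.287,-0.03],"fingers":-0.5}]' 40
python3 - <<'E'
from h import *
np.set_printoptions(precision=4,suppress=True)
c=cam("wrist");save(c,"w1.png");o=telemetry.get_obs();print(o["t"],o["eef_pos"],o["tool_rot"],o["gripper_width"],c["origin"])
print(c["rotation"],proj(c,[[.451,.2316,0],[.451,.2316,.061]]))
for t in ["pot_mid","pot_low","gauge","pointer"]:print(t,[(np.round(r["pixel"],1).tolist(),round(r["score"],2)) for r in search_frame("wrist",t)][:3])
E
```

```text
t: 3.35
eef_pos: [0.4538, 0.2266, 0.2621]
tool_rot: [0.001, 0.045, 0.999, -0.001]
contact_force: [0.4, 0.8, 0.2]
gripper_width: 0.745
grasp_force: 0.0
3.4 [0.4524 0.2298 0.2618] [0.0005 0.0432 0.9991 0.0001] 0.7506839670697122 [0.3741 0.2333 0.4041]
[[ 0.09   -0.9451 -0.3142]
 [ 0.9959  0.0853  0.0289]
 [-0.0005 -0.3155  0.9489]] [[321.2192 194.4237]
 [321.9656 206.0626]]
pot_mid [([324.4, 200.9], 0.67), ([124.8, 355.7], 0.58)]
pot_low [([50.9, 370.3], 0.65)]
gauge [([123.5, 357.5], 0.91)]
pointer [([180.2, 345.6], 0.5)]
```

View pics/w1.png

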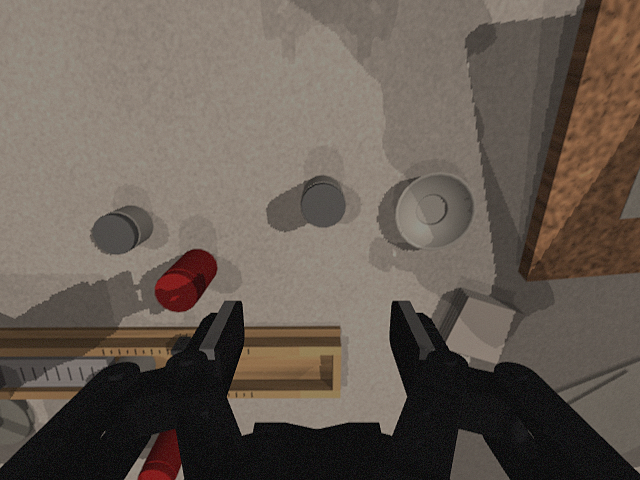

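```bash
cat > pot.py <<'E'
from h import *
from scipy.optimize import minimize
th=np.linspace(0,2*np.pi,60)
def hullm(c,x,y,h,z0):
    P=np.array([[x+.023*np.cos(a),y+.023*np.sin(a),z] for z in (z0,z0+h) for a in th])
    m=np.zeros((480*4,640*4),np.uint8); q=cv2.convexHull(((proj(c,P)+.5)*4).round().astype(np.int32)); cv2.fillConvexPoly(m,q,1); return cv2.resize(m.astype(np.float32),(640,480),interpolation=cv2.INTER_AREA)
def fit(c,M,x,y,h,z0=0):
    f=lambda v:1-np.minimum(H:=hullm(c,v[0],v[1],h,z0),M).sum()/np.maximum(H,M).sum()
    r=minimize(f,[x,y],method="Nelder-Mead",options=dict(initial_simplex=[[x,y],[x+.01,y],[x,y+.01]])); return r.x,r.fun
E
python3 - <<'E'
from pot import *
np.set_printoptions(precision=4,suppress=True)
c=cam("wrist")
for t,x,y,h in(("pot_mid",.451,.2316,.061),("pot_low",.466,.0075,.046)):
    for r in cut_out("wrist",t): print(t,r["score"],r["pixel"],*fit(c,r["pixels"].astype(np.float32),x,y,h))
img=c["img"]
b=cv2.resize(img[300:430,0:350],None,fx=2.28,fy=2.28,interpolation=cv2.INTER_CUBIC);cv2.imwrite("pics/w2.png",b[...,::-1])
E
```

```text
pot_mid 0.64 [313.5, 204.5] [0.4517 0.2312] 0.04142028093338013
pot_mid 0.29 [129.5, 356.3] [0.451  0.2316] 1.0
pot_low 0.65 [115.8, 229.5] [0.4659 0.0081] 0.05689287185668945
```

View pics/w2.png

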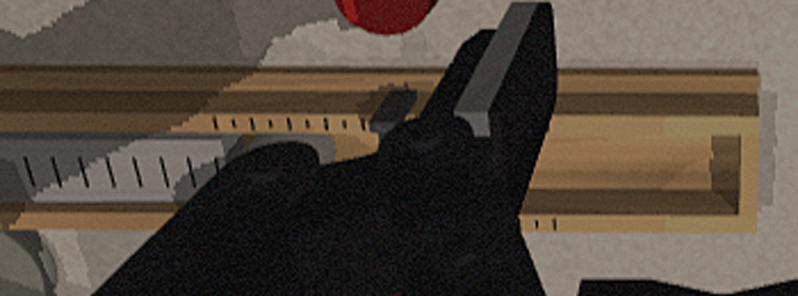

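```bash
cat > g.py <<'E'
from h import *
from scipy.optimize import least_squares
np.set_printoptions(precision=4,suppress=True)
def G(v,p): c,s=np.cos(v[2]),np.sin(v[2]); return np.array([v[0]+c*p[0]-s*p[1],v[1]+s*p[0]+c*p[1],p[2]])
def fitg(obs,v0=(.654,-.015,-.082)):
    # obs: list of (cam,point(with None y => line),pixel)
    def res(v):
        r=[]
        for C,p,q in obs:
            if p[1] is None:
                a,b=proj(C,[G(v,(p[0],-.2,p[2])),G(v,(p[0],.2,p[2]))]); d=(b-a)/np.hypot(*(b-a)); e=np.array(q)-a; r.append(d[0]*e[1]-d[1]*e[0])
            else: r+=list(proj(C,G(v,p))[0]-q)
        return np.array(r)
    o=least_squares(res,v0,loss="soft_l1"); return o.x,res(o.x)
E
python3 - <<'E'
from g import *
W=cam("wrist");T=cam("top")
w=[((-.05,.245,.008),(332,330.5)),((-.039,.245,.03),(332,351)),((-.027,.235,.03),(323.7,359)),((.027,.235,.03),(323.7,393.4)),((.039,.245,.03),(331,401.8)),((-.05,None,.008),(0,329)),((-.027,None,.03),(0,358.3)),((.027,None,.03),(0,389))]
t=[((.039,.245,.03),(224.2,199.5)),((-.039,.245,.03),(220.5,235.3))]
ow=[(W,)+x for x in w]
for o in (ow,ow+[(T,)+x for x in t]):
    v,r=fitg(o);print(v,r.round(1))
print("pointer?",proj(W,[G(v,(x,y,.048)) for x in(-.047,-.028) for y in (.045,.055,.065)]))
s=telemetry.get_obs();print(s["eef_pos"],s["tool_rot"])
Rt=R.from_quat(np.r_[s["tool_rot"][1:],s["tool_rot"][0]]).as_matrix()
print("to mid",Rt.T@(np.array([.4515,.2312,.021])-s["eef_pos"]))
E
```

```text
[ 0.6522 -0.0094 -0.0905] [-0.1  2.1  0.4 -0.7  0.4 -0.5 -0.4  0.5 -0.2 -0.3 -0.2  3.1 -1.8]
[ 0.6521 -0.0097 -0.0907] [-0.4  2.1  0.1 -0.7  0.2 -0.5 -0.6  0.5 -0.4 -0.3 -0.2  3.1 -1.8 -1.5
  1.3 -1.9 -2.8]
pointer? [[162.8149 352.0028]
 [171.339  352.0888]
 [179.8613 352.1748]
 [164.7855 365.5921]
 [173.1893 365.6756]
 [181.5915 365.759 ]]
[0.4507 0.2331 0.2612] [-0.0001  0.0396  0.9992 -0.0001]
to mid [-0.001  -0.0018  0.2402]
```

```bash
python3 -m crank '[{"delta_rot":[0,0,-0.5],"xyz":[-0.001,-0.002,0.05],"fingers":-0.5},{"delta_rot":[0,0,-0.5],"xyz":[-0.001,-0.002,0.1],"fingers":-0.5},{"delta_rot":[0,0,-0.5],"xyz":[-0.001,-0.002,0.15],"fingers":-0.5},{"delta_rot":[0,0,-0.5],"xyz":[-0.001,-0.002,0.19],"fingers":-0.5},{"delta_rot":[0,0,-0.5],"xyz":[-0.001,-0.002,0.22],"fingers":-0.5},{"delta_rot":[0,0,-0.5],"xyz":[-0.001,-0.002,0.239],"fingers":-0.5},{"delta_rot":[0,0,-0.5],"xyz":[-0.001,-0.002,0.239],"fingers":-0.5},{"delta_rot":[0,0,-0.5],"xyz":[-0.001,-0.002,0.239],"fingers":-0.5}]' 40
python3 -m crank '[{"delta_rot":[0,0,0],"xyz":[0,0,0],"fingers":1},{"delta_rot":[0,0,0],"xyz":[0,0,0],"fingers":1},{"delta_rot":[0,0,0],"xyz":[0,0,0],"fingers":1},{"delta_rot":[0,0,0],"xyz":[0,0,0],"fingers":1},{"delta_rot":[0,0,0],"xyz":[0,0,0],"fingers":1},{"delta_rot":[0,0,0],"xyz":[0,0,0],"fingers":1}]' 40
```

```text
t: 4.65
eef_pos: [0.452, 0.2306, 0.0225]
tool_rot: [-0.0, 0.036, 0.999, -0.0]
contact_force: [0.7, 0.6, 0.3]
gripper_width: 0.754
grasp_force: 0.0
t: 5.25
eef_pos: [0.4529, 0.2311, 0.0239]
tool_rot: [0.001, 0.036, 0.999, 0.001]
contact_force: [0.1, -0.2, 6.0]
gripper_width: 0.525
grasp_force: 41.0
```

```bash
python3 -m crank '[{"delta_rot":[0,0,0],"xyz":[0,0,-0.03],"fingers":1},{"delta_rot":[0,0,0],"xyz":[0,0,-0.08],"fingers":1},{"delta_rot":[0,0,0],"xyz":[-0.02,-0.015,-0.125],"fingers":1},{"delta_rot":[0,0,1],"xyz":[-0.055,-0.043,-0.14],"fingers":1},{"delta_rot":[0,0,1],"xyz":[-0.09,-0.07,-0.14],"fingers":1},{"delta_rot":[0,0,1],"xyz":[-0.13,-0.1,-0.14],"fingers":1},{"delta_rot":[0,0,1],"xyz":[-0.165,-0.127,-0.14],"fingers":1},{"delta_rot":[0,0,1],"xyz":[-0.2,-0.155,-0.14],"fingers":1},{"delta_rot":[0,0,1],"xyz":[-0.217,-0.167,-0.14],"fingers":1},{"delta_rot":[0,0,1],"xyz":[-0.217,-0.167,-0.14],"fingers":1}]' 40
python3 -m crank '[{"delta_rot":[0,0,0],"xyz":[0,0,0],"fingers":1},{"delta_rot":[0,0,0],"xyz":[0,0,0],"fingers":1}]'
python3 - <<'E'
from h import *
np.set_printoptions(precision=4,suppress=True)
c=cam("wrist");save(c,"w3.png");o=telemetry.get_obs();print(o["t"],o["eef_pos"],o["tool_rot"],o["gripper_width"],c["origin"])
E
```

```text
t: 6.25
eef_pos: [0.6584, 0.0439, 0.163]
tool_rot: [0.001, 0.047, 0.999, -0.001]
contact_force: [0.2, 0.7, -0.5]
gripper_width: 0.521
grasp_force: 41.8
t: 6.45
eef_pos: [0.6554, 0.0497, 0.1624]
tool_rot: [-0.0, 0.044, 0.999, 0.0]
contact_force: [0.4, -0.6, -0.7]
gripper_width: 0.522
grasp_force: 41.8
6.5 [0.6554 0.0498 0.1625] [-0.0003  0.0436  0.999   0.0004] 0.5264757980581619 [0.5761 0.0559 0.3047]
```

View pics/w3.png

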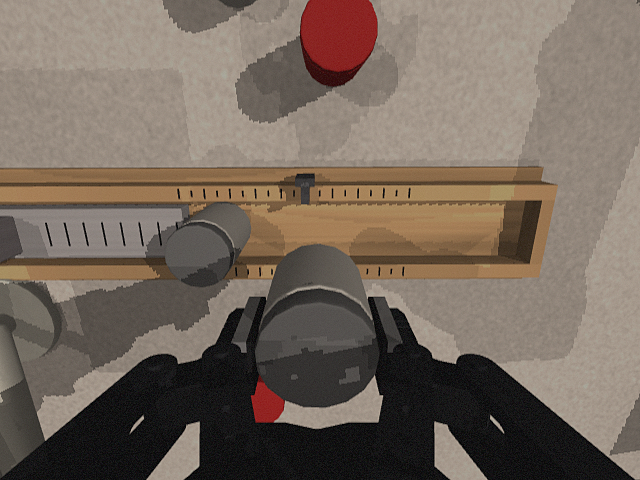

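```bash
cat > refine.py <<'E'
from g import *
def refine(c,v,skip=lambda y,x:False,win=7,iters=4,lines=(-.039,-.027,.027,.039),ys=np.arange(-.03,.23,.006),ends=True):
    g=cv2.GaussianBlur(c["img"],(0,0),1).astype(float)
    def samp(p): return np.array([cv2.remap(g[...,k].astype(np.float32),p[:,0:1].astype(np.float32),p[:,1:2].astype(np.float32),cv2.INTER_LINEAR)[:,0] for k in range(3)]).T
    E=[((x,y,.03),(x,y+.002,.03)) for x in lines for y in ys if not skip(y,x)]
    if ends: E+=[((x,y,.03),(x+.002,y,.03)) for y,xs in((.235,np.arange(-.02,.021,.004)),(.245,np.arange(-.034,.035,.004))) for x in xs]
    for it in range(iters):
        w=max(2.5,win-2*it); obs=[]
        for a,b in E:
            A,B=proj(c,[G(v,a),G(v,b)]); d=(B-A)/np.hypot(*(B-A)); n=np.array([-d[1],d[0]])
            t=np.arange(-w,w+.01,.25); P=A+t[:,None]*n; s=samp(P); gr=np.abs(s[4:]-s[:-4]).sum(1); k=gr.argmax()
            if gr[k]>25: obs.append((a,n,t[k+2],A))
        def res(u): return np.array([ (proj(c,G(u,a))[0]-A)@n-t for a,n,t,A in obs])
        o=least_squares(res,v,loss="soft_l1",f_scale=.5); v=o.x
    return v,len(obs),np.median(np.abs(res(v)))
E
python3 - <<'E'
from refine import *
from pot import fit
c=cam("wrist")
# skip occluded: far lines behind tall pot and gripped pot
skip=lambda y,x: x>0 and y<.14
for v0 in ((.6522,-.0095,-.0905),(.654,-.012,-.085)):
    print(*refine(c,np.array(v0),skip))
v,_,_=refine(c,np.array((.6522,-.0095,-.0905)),skip)
for p in [(-.05,.245,.008),(-.039,.245,.03),(-.027,.235,.03),(.027,.235,.03),(.039,.245,.03)]: print(proj(c,G(v,p)).round(1))
for r in cut_out("wrist","pot_tall"):
    p=np.array(r["pixel"]); w=atz(c,p,.05); x,f=fit(c,r["pixels"].astype(np.float32),w[0],w[1],.076,.008)
    print("tall?",p,round(r["score"],2),x,f, R.from_euler("z",-v[2]).apply([x[0]-v[0],x[1]-v[1],0]))
for pt in [(296,177),(315,177),(298,200),(313,200)]:
    a=atz(c,pt,.048); print("ptr",pt,R.from_euler("z",-v[2]).apply([a[0]-v[0],a[1]-v[1],0]))
for t in("pointer","blade_nose"):print(t,[(np.round(r["pixel"],1).tolist(),round(r["score"],2)) for r in search_frame("wrist",t)][:3])
for t,(u0,v0_,u1,v1) in dict(p=(285,165,330,210)).items():
    cv2.imwrite("pics/w4.png",cv2.resize(c["img"][150:300,130:350],None,fx=3.6,fy=3.6,interpolation=cv2.INTER_CUBIC)[...,::-1])
E
```

```text
[ 0.654  -0.0088 -0.084 ] 125 0.24602968888854554
[ 0.654  -0.0087 -0.0841] 125 0.23810728632468392
[[543.1 166.6]]
[[557.6 184.2]]
[[541.7 199.6]]
[[529.  263.6]]
[[538.2 276.8]]
tall? [265.4 405.1] 0.81 [ 0.8447 -0.0194] 0.7955179214477539 [0.1909 0.0054 0.    ]
tall? [210.  242.4] 0.79 [ 0.6517 -0.0299] 0.05336034297943115 [-0.0005 -0.0213  0.    ]
tall? [338.3  37. ] 0.55 [0.525  0.0729] 0.07856190204620361 [-0.1354  0.0705  0.    ]
tall? [ 88.  231.1] 0.3 [ 0.6332 -0.1336] 0.46027374267578125 [-0.0102 -0.1261  0.    ]
ptr (296, 177) [-0.0477  0.0435  0.    ]
ptr (315, 177) [-0.0477  0.0571  0.    ]
ptr (298, 200) [-0.031   0.0446  0.    ]
ptr (313, 200) [-0.0309  0.0556  0.    ]
pointer [([303.6, 185.2], 0.64)]
blade_nose [([85.7, 227.5], 0.75)]
```

View pics/w4.png

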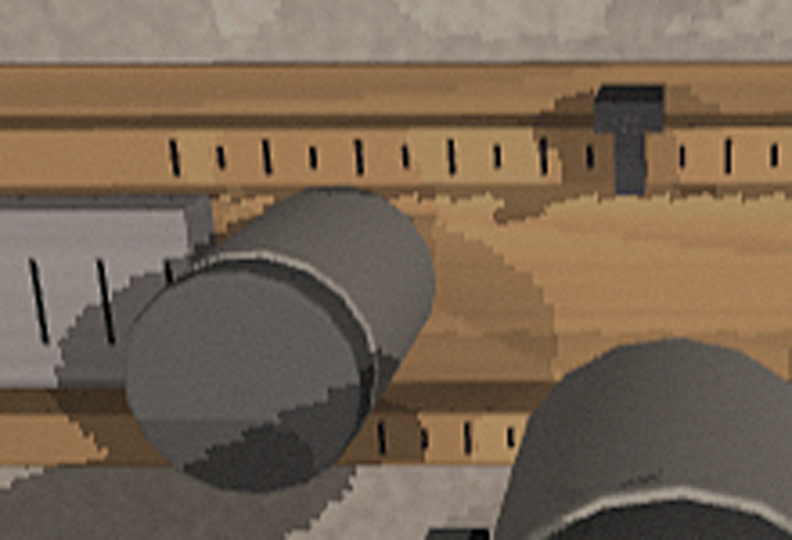

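```bash
cat > held.py <<'E'
import sys
from refine import *
from pot import fit
V=np.array([.654,-.0088,-.084])
def held(name,h,dz,gy):
    c=cam("wrist"); s=telemetry.get_obs(); p=np.array(s["eef_pos"]); q=s["tool_rot"]; Rt=R.from_quat(np.r_[q[1:],q[0]]).as_matrix()
    print("tcp",p,"tilt",Rt[:,2],"t",s["t"])
    best=None
    for r in cut_out("wrist",name):
        x,f=fit(c,r["pixels"].astype(np.float32),p[0],p[1],h,p[2]-dz); print(r["score"],x,f,x-p[:2])
        if best is None or f<best[1]: best=(x,f)
    x=best[0]; tgt=G(V,(0,gy,.008)); d=np.r_[tgt[:2]-x,0]; d[2]=.008+dz-p[2]
    print("tool delta",Rt.T@d, "yaw err deg",np.degrees(np.arctan2(-Rt[0,1],Rt[1,1])-V[2]))
E
python3 -c "
from held import *
held('pot_mid',.061,.024,.058)"
```

```text
tcp [0.656  0.0488 0.1624] tilt [-0.      0.0003 -1.    ] t 6.75Traceback (most recent call last):
  File "<string>", line 3, in <module>
    held('pot_mid',.061,.024,.058)
    ~~~~^^^^^^^^^^^^^^^^^^^^^^^^^^
  File "held.py", line 12, in held
    x=best[0]; tgt=G(V,(0,gy,.008)); d=np.r_[tgt[:2]-x,0]; d[2]=.008+dz-p[2]
      ~~~~^^^
TypeError: 'NoneType' object is not subscriptable
```

```bash
python3 -c "
from held import *
c=cam('wrist');s=telemetry.get_obs();p=np.array(s['eef_pos']);print(p)
a=np.linspace(0,2*np.pi,180)
for dx in(-.004,-.002,0,.002):
    o=[proj(c,np.c_[p[0]+dx+.023*np.cos(a),p[1]+.023*np.sin(a),0*a+p[2]-.024+z]) for z in(0,.061)]
    print(dx,'bottom top-row',o[0][:,1].min(),'lid rows',o[1][:,1].min(),o[1][:,1].max(),'cols',o[1][:,0].min(),o[1][:,0].max())
"
```

```text
[0.6562 0.0484 0.1624]
-0.004 bottom top-row 237.98447346866212 lid rows 294.2342901299113 406.83480618615795 cols 250.5918168757043 382.73636295643274
-0.002 bottom top-row 241.83225397521 lid rows 299.6856755542988 411.15318152632665 cols 251.4324074350901 382.9102036898563
0 bottom top-row 245.65265566702385 lid rows 305.07918141434834 415.43071254874957 cols 252.26455818235576 383.0822991521071
0.002 bottom top-row 249.44596972835984 lid rows 310.4157246384833 419.6679760001955 cols 253.08839559041712 383.2526754943449
```

```bash
python3 -m crank '[{"delta_rot":[0,0,0],"xyz":[-0.004,0.001,0.01],"fingers":1},{"delta_rot":[0,0,0],"xyz":[-0.004,0.001,0.04],"fingers":1},{"delta_rot":[0,0,0],"xyz":[-0.004,0.001,0.07],"fingers":1},{"delta_rot":[0,0,0],"xyz":[-0.004,0.001,0.09],"fingers":1},{"delta_rot":[0,0,0],"xyz":[-0.004,0.001,0.105],"fingers":1},{"delta_rot":[0,0,0],"xyz":[-0.004,0.001,0.115],"fingers":1},{"delta_rot":[0,0,0],"xyz":[-0.004,0.001,0.122],"fingers":1},{"delta_rot":[0,0,0],"xyz":[-0.004,0.001,0.126],"fingers":1},{"delta_rot":[0,0,0],"xyz":[-0.004,0.001,0.128],"fingers":1},{"delta_rot":[0,0,0],"xyz":[-0.004,0.001,0.128],"fingers":1}]' 40
```

```text
t: 7.85
eef_pos: [0.6608, 0.0489, 0.0347]
tool_rot: [0.0, 0.045, 0.999, 0.0]
contact_force: [0.1, -0.0, -1.3]
gripper_width: 0.521
grasp_force: 41.8
```

```bash
python3 -m crank '[{"delta_rot":[0,0,0],"xyz":[0,0,0.001],"fingers":1},{"delta_rot":[0,0,0],"xyz":[0,0,0.002],"fingers":1},{"delta_rot":[0,0,0],"xyz":[0,0,0.003],"fingers":1},{"delta_rot":[0,0,0],"xyz":[0,0,0.003],"fingers":1}]' 40
```

```text
t: 8.25
eef_pos: [0.6607, 0.0488, 0.0321]
tool_rot: [0.0, 0.045, 0.999, 0.0]
contact_force: [-2.0, -0.1, 4.2]
gripper_width: 0.517
grasp_force: 42.3
```

```bash
python3 -m crank '[{"delta_rot":[0,0,0],"xyz":[0,0,0],"fingers":-0.1},{"delta_rot":[0,0,0],"xyz":[0,0,0],"fingers":-0.2},{"delta_rot":[0,0,0],"xyz":[0,0,0],"fingers":-0.4},{"delta_rot":[0,0,0],"xyz":[0,0,0],"fingers":-0.4},{"delta_rot":[0,0,0],"xyz":[0,0,-0.01],"fingers":-0.4},{"delta_rot":[0,0,0],"xyz":[0,0,-0.04],"fingers":-0.4},{"delta_rot":[0,0,0],"xyz":[0,0,-0.08],"fingers":-0.4},{"delta_rot":[0,0,0],"xyz":[0,0,-0.13],"fingers":-0.4},{"delta_rot":[0,0,0],"xyz":[0,0,-0.17],"fingers":-0.4},{"delta_rot":[0,0,0],"xyz":[0,0,-0.17],"fingers":-0.4}]' 40
python3 - <<'E'
from held import *
s=telemetry.get_obs(); p=np.array(s["eef_pos"]); q=s["tool_rot"]; Rt=R.from_quat(np.r_[q[1:],q[0]]).as_matrix()
c=cam("wrist")
for t,h in(("pot_mid",.061),("pot_tall",.076)):
  for r in cut_out("wrist",t):
    w=atz(c,r["pixel"],.04); x,f=fit(c,r["pixels"].astype(np.float32),w[0],w[1],h,.008)
    print(t,round(r["score"],2),x,f,R.from_euler("z",-V[2]).apply([x[0]-V[0],x[1]-V[1],0]))
print("to low",p,Rt.T@(np.array([.466,.008,.016])-p))
E
```

```text
t: 9.25
eef_pos: [0.6643, 0.0484, 0.2091]
tool_rot: [0.006, 0.045, 0.999, 0.001]
contact_force: [0.3, 0.2, -0.5]
gripper_width: 0.698
grasp_force: 0.0
pot_mid 0.94 [0.6583 0.0487] 0.054677605628967285 [-0.0005  0.0576  0.    ]
pot_mid 0.5 [ 0.6125 -0.176 ] 0.919154703617096 [-0.0273 -0.17    0.    ]
pot_tall 0.94 [0.5259 0.0728] 0.072598397731781 [-0.1345  0.0706  0.    ]
pot_tall 0.79 [ 0.7758 -0.0087] 0.14140188694000244 [0.1214 0.0103 0.    ]
pot_tall 0.68 [ 0.652  -0.0293] 0.07970207929611206 [-0.0003 -0.0206  0.    ]
pot_tall 0.62 [0.4678 0.0083] 0.04964369535446167 [-0.187   0.0014  0.    ]
to low [0.6643 0.0484 0.2091] [ 0.1961 -0.0587  0.1906]
```

```bash
python3 -m crank '[{"delta_rot":[0,0,0],"xyz":[0.045,-0.014,0],"fingers":-0.5},{"delta_rot":[0,0,0],"xyz":[0.09,-0.028,0],"fingers":-0.5},{"delta_rot":[0,0,0],"xyz":[0.135,-0.042,0],"fingers":-0.5},{"delta_rot":[0,0,0],"xyz":[0.175,-0.054,0],"fingers":-0.5},{"delta_rot":[0,0,0],"xyz":[0.19,-0.058,0.02],"fingers":-0.5},{"delta_rot":[0,0,0],"xyz":[0.19,-0.058,0.06],"fingers":-0.5},{"delta_rot":[0,0,0],"xyz":[0.19,-0.058,0.09],"fingers":-0.5},{"delta_rot":[0,0,0],"xyz":[0.19,-0.058,0.1],"fingers":-0.5},{"delta_rot":[0,0,0],"xyz":[0.19,-0.058,0.1],"fingers":-0.5},{"delta_rot":[0,0,0],"xyz":[0.19,-0.058,0.1],"fingers":-0.5}]' 40
python3 - <<'E'
from held import *
c=cam("wrist")
s=telemetry.get_obs(); p=np.array(s["eef_pos"]); q=s["tool_rot"]; Rt=R.from_quat(np.r_[q[1:],q[0]]).as_matrix()
x=[.466,.008]
for r in cut_out("wrist","pot_low"):
    u,f=fit(c,r["pixels"].astype(np.float32),.466,.008,.046,0); print(r["score"],r["pixel"],u,f)
    if f<.15: x=u
print(p,Rt.T@(np.array([*x,.016])-p))
E
```

```text
t: 10.4
eef_pos: [0.4664, 0.0079, 0.1017]
tool_rot: [-0.0, 0.045, 0.999, -0.0]
contact_force: [0.5, -0.2, 0.7]
gripper_width: 0.752
grasp_force: 0.0
0.55 [313.5, 250.0] [0.4652 0.0074] 0.04782384634017944
0.26 [307.2, 421.5] [0.466 0.008] 1.0
[0.4668 0.008  0.1021] [ 0.0017 -0.0008  0.0861]
```

```bash
python3 -m crank '[{"delta_rot":[0,0,0],"xyz":[0.001,-0.001,0.035],"fingers":-0.5},{"delta_rot":[0,0,0],"xyz":[0.001,-0.001,0.065],"fingers":-0.5},{"delta_rot":[0,0,0],"xyz":[0.001,-0.001,0.085],"fingers":-0.5},{"delta_rot":[0,0,0],"xyz":[0.001,-0.001,0.085],"fingers":-0.5},{"delta_rot":[0,0,0],"xyz":[0.001,-0.001,0.085],"fingers":1},{"delta_rot":[0,0,0],"xyz":[0.001,-0.001,0.085],"fingers":1},{"delta_rot":[0,0,0],"xyz":[0.001,-0.001,0.085],"fingers":1},{"delta_rot":[0,0,0],"xyz":[0.001,-0.001,0.085],"fingers":1},{"delta_rot":[0,0,0],"xyz":[0.001,-0.001,0.085],"fingers":1},{"delta_rot":[0,0,0],"xyz":[0.001,-0.001,0.085],"fingers":1}]' 40
python3 -c "
from held import *
print(telemetry.get_obs()['eef_pos'],G(V,(0,.136,0)))"
```

```text
t: 11.5
eef_pos: [0.4661, 0.0072, 0.0178]
tool_rot: [0.001, 0.045, 0.999, 0.0]
contact_force: [-2.0, -0.6, 8.1]
gripper_width: 0.516
grasp_force: 41.7
[0.4661 0.0072 0.0178] [0.6654 0.1267 0.    ]
```

```bash
python3 -m crank '[{"delta_rot":[0,0,0],"xyz":[0,0,-0.04],"fingers":1},{"delta_rot":[0,0,0],"xyz":[0,0,-0.09],"fingers":1},{"delta_rot":[0,0,0],"xyz":[0,0,-0.135],"fingers":1},{"delta_rot":[0,0,0],"xyz":[-0.03,0.022,-0.14],"fingers":1},{"delta_rot":[0,0,0],"xyz":[-0.07,0.05,-0.14],"fingers":1},{"delta_rot":[0,0,0],"xyz":[-0.11,0.08,-0.14],"fingers":1},{"delta_rot":[0,0,0],"xyz":[-0.15,0.11,-0.14],"fingers":1},{"delta_rot":[0,0,0],"xyz":[-0.18,0.13,-0.14],"fingers":1},{"delta_rot":[0,0,0],"xyz":[-0.188,0.137,-0.14],"fingers":1},{"delta_rot":[0,0,0],"xyz":[-0.188,0.137,-0.14],"fingers":1}]' 40
python3 -m crank '[{"delta_rot":[0,0,0],"xyz":[0,0,0.03],"fingers":1},{"delta_rot":[0,0,0],"xyz":[0,0,0.05],"fingers":1},{"delta_rot":[0,0,0],"xyz":[0,0,0.06],"fingers":1},{"delta_rot":[0,0,0],"xyz":[0,0,0.06],"fingers":1},{"delta_rot":[0,0,0],"xyz":[0,0,0.06],"fingers":1}]'
```

```text
t: 12.5
eef_pos: [0.6649, 0.128, 0.1563]
tool_rot: [0.0, 0.044, 0.999, 0.0]
contact_force: [-0.8, -0.6, -0.8]
gripper_width: 0.52
grasp_force: 41.8
t: 13.0
eef_pos: [0.6645, 0.1262, 0.0974]
tool_rot: [0.0, 0.045, 0.999, 0.0]
contact_force: [-0.6, 0.3, -0.9]
gripper_width: 0.517
grasp_force: 41.8
```

```bash
python3 -m crank '[{"delta_rot":[0,0,0],"xyz":[-0.001,0,0.02],"fingers":1},{"delta_rot":[0,0,0],"xyz":[-0.001,0,0.04],"fingers":1},{"delta_rot":[0,0,0],"xyz":[-0.001,0,0.055],"fingers":1},{"delta_rot":[0,0,0],"xyz":[-0.001,0,0.063],"fingers":1},{"delta_rot":[0,0,0],"xyz":[-0.001,0,0.067],"fingers":1},{"delta_rot":[0,0,0],"xyz":[-0.001,0,0.069],"fingers":1},{"delta_rot":[0,0,0],"xyz":[-0.001,0,0.07],"fingers":1},{"delta_rot":[0,0,0],"xyz":[-0.001,0,0.071],"fingers":1},{"delta_rot":[0,0,0],"xyz":[-0.001,0,0.072],"fingers":1},{"delta_rot":[0,0,0],"xyz":[-0.001,0,0.072],"fingers":1}]'
```

```text
t: 14.0
eef_pos: [0.666, 0.1267, 0.0259]
tool_rot: [0.001, 0.045, 0.999, 0.0]
contact_force: [-1.7, -0.9, 7.0]
gripper_width: 0.514
grasp_force: 42.6
```

```bash
python3 -m crank '[{"delta_rot":[0,0,0],"xyz":[0,0,0],"fingers":-0.1},{"delta_rot":[0,0,0],"xyz":[0,0,0],"fingers":-0.2},{"delta_rot":[0,0,0],"xyz":[0,0,0],"fingers":-0.4},{"delta_rot":[0,0,0],"xyz":[0,0,0],"fingers":-0.4},{"delta_rot":[0,0,0],"xyz":[0,0,-0.01],"fingers":-0.4},{"delta_rot":[0,0,0],"xyz":[0,0,-0.04],"fingers":-0.4},{"delta_rot":[0,0,0],"xyz":[0,0,-0.08],"fingers":-0.4},{"delta_rot":[0,0,0],"xyz":[0,0,-0.12],"fingers":-0.4},{"delta_rot":[0,0,0],"xyz":[0.05,0,-0.12],"fingers":-0.4},{"delta_rot":[0,0,0],"xyz":[0.05,0,-0.12],"fingers":-0.4}]' 40
python3 - <<'E'
from held import *
c=cam("wrist");save(c,"w5.png")
s=telemetry.get_obs(); print(s["eef_pos"],s["q"])
for t,h in(("pot_low",.046),("pot_mid",.061),("pot_tall",.076)):
  for r in cut_out("wrist",t):
    w=atz(c,r["pixel"],.04); x,f=fit(c,r["pixels"].astype(np.float32),w[0],w[1],h,.008)
    if f<.12: print(t,round(r["score"],2),x,f,R.from_euler("z",-V[2]).apply([x[0]-V[0],x[1]-V[1],0]))
skip=lambda y,x: x>-.03
print(refine(c,V,lambda y,x:(x>0 and y<.2)or (x>-.03 and y<.17)))
E
```

```text
t: 15.0
eef_pos: [0.6086, 0.1311, 0.1441]
tool_rot: [-0.004, 0.044, 0.999, -0.0]
contact_force: [-0.2, 1.1, -0.1]
gripper_width: 0.697
grasp_force: 0.0
[0.6118 0.1313 0.1445] [-0.455   0.4929  0.195   1.7656 -0.119   0.8979  1.2747]
pot_low 0.85 [0.6652 0.1261] 0.07562053203582764 [-0.0002  0.1354  0.    ]
pot_tall 0.95 [ 0.6514 -0.0288] 0.06445884704589844 [-0.0009 -0.0202  0.    ]
pot_tall 0.95 [0.527  0.0774] 0.11718237400054932 [-0.1338  0.0753  0.    ]
(array([ 0.6545, -0.0087, -0.0846]), 63, np.float64(0.2449875808955324))
```

```bash
cat > tab.py <<'E'
from held import *
def tooldelta(gp,tilt=43,back=0.):
    s=telemetry.get_obs(); p=np.array(s["eef_pos"]); q=s["tool_rot"]; Rt=R.from_quat(np.r_[q[1:],q[0]]).as_matrix()
    a=np.radians(tilt); z=np.array([np.sin(a),0,-np.cos(a)]); y=np.array([0,1.,0]); x=np.cross(y,z)
    Rg=R.from_euler("z",V[2]).as_matrix(); W=Rg@np.c_[x,y,z]
    tcp=G(V,gp)+W[:,2]*(.019-back)
    print("tcp",p,"tgt",tcp,"tool delta",(Rt.T@(tcp-p)),"rot",np.degrees(R.from_matrix(Rt.T@W).as_rotvec()),"t",s["t"])
E
python3 -c "
from tab import *
tooldelta((0,-.19,.062),43,.12)"
```

```text
tcp [0.6165 0.1312 0.1449] tgt [ 0.5694 -0.1924  0.1359] tool delta [ 0.018  -0.3265  0.0089] rot [ -0.0932 -42.9193  -0.3028] t 15.2
```

```bash
python3 -m crank '[{"delta_rot":[0,-5,0],"xyz":[0.02,-0.03,-0.03],"fingers":-0.2},{"delta_rot":[0,-12,0],"xyz":[0.05,-0.07,-0.05],"fingers":-0.2},{"delta_rot":[0,-18,0],"xyz":[0.05,-0.11,-0.05],"fingers":-0.2},{"delta_rot":[0,-24,0],"xyz":[0.05,-0.15,-0.05],"fingers":-0.2},{"delta_rot":[0,-30,0],"xyz":[0.05,-0.19,-0.05],"fingers":-0.2},{"delta_rot":[0,-36,0],"xyz":[0.05,-0.23,-0.05],"fingers":-0.2},{"delta_rot":[0,-43,0],"xyz":[0.05,-0.27,-0.04],"fingers":-0.2},{"delta_rot":[0,-43,0],"xyz":[0.03,-0.31,-0.02],"fingers":-0.2},{"delta_rot":[0,-43,0],"xyz":[0.018,-0.3265,0.009],"fingers":-0.2},{"delta_rot":[0,-43,0],"xyz":[0.018,-0.3265,0.009],"fingers":-0.2}]' 80
python3 -m crank '[{"delta_rot":[0,0,0],"xyz":[0,0,0],"fingers":-0.2},{"delta_rot":[0,0,0],"xyz":[0,0,0],"fingers":-0.2}]'
python3 -c "
from tab import *
c=cam('wrist');save(c,'w6.png')
tooldelta((0,-.19,.062),43,0.)
print([ (r['pixel'],r['score']) for r in search_frame('wrist','blade_tab')])
print(proj(c,[G(V,(0,-.19,.062)),G(V,(-.016,-.19,.077)),G(V,(-.016,-.184,.077)),G(V,(-.016,-.196,.077)),G(V,(0,-.05,.029))]))
"
```

```text
t: 16.2
eef_pos: [0.5323, -0.1272, 0.1429]
tool_rot: [0.249, 0.038, 0.966, -0.062]
contact_force: [0.3, -0.2, 0.3]
gripper_width: 0.6
grasp_force: 0.0
t: 16.4
eef_pos: [0.5312, -0.1271, 0.1426]
tool_rot: [0.248, 0.039, 0.966, -0.061]
contact_force: [0.1, 0.9, 1.7]
gripper_width: 0.599
grasp_force: 0.0
tcp [ 0.5316 -0.126   0.1431] tgt [ 0.651  -0.1992  0.0481] tool delta [-0.0615 -0.0506  0.1493] rot [ -5.3262 -13.9334   2.4393] t 16.45
[([317.5, 264.9], 0.91)]
[[257.2972 295.1751]
 [250.339  299.4643]
 [257.7942 300.0066]
 [242.9105 298.9239]
 [421.1242 275.1347]]
```

View pics/w6.png

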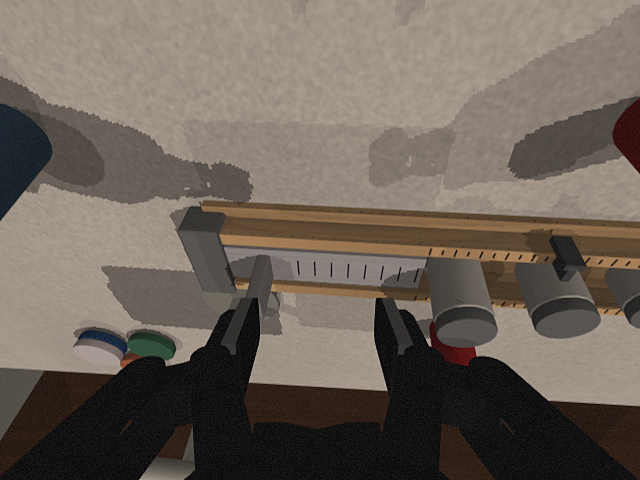

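```bash
python3 -c "
from tab import *
print(np.array(telemetry.get_obs()['q']))
tooldelta((0,-.19,.062),43,0.12)
tooldelta((0,-.19,.062),43,0.08)"
```

```text
[ 0.3987  0.2324 -0.3863  2.3099  1.0971  0.2285  0.5051]
tcp [ 0.5318 -0.1253  0.1433] tgt [ 0.5694 -0.1924  0.1359] tool delta [-0.032  -0.0617  0.0335] rot [ -5.2959 -13.8989   2.5249] t 16.5
tcp [ 0.5318 -0.1253  0.1433] tgt [ 0.5966 -0.1946  0.1066] tool delta [-0.0417 -0.0583  0.0722] rot [ -5.2959 -13.8989   2.5249] t 16.5
```

```bash
python3 -m crank '[{"delta_rot":[0,0,0],"xyz":[-0.01,-0.02,0.02],"fingers":-0.2},{"delta_rot":[-2,-3,1],"xyz":[-0.02,-0.04,0.045],"fingers":-0.2},{"delta_rot":[-4,-6,2],"xyz":[-0.042,-0.058,0.072],"fingers":-0.2},{"delta_rot":[-5,-10,2.5],"xyz":[-0.042,-0.058,0.072],"fingers":-0.2},{"delta_rot":[-5.3,-13.9,2.5],"xyz":[-0.042,-0.058,0.072],"fingers":-0.2},{"delta_rot":[-5.3,-13.9,2.5],"xyz":[-0.042,-0.058,0.072],"fingers":-0.2},{"delta_rot":[-5.3,-13.9,2.5],"xyz":[-0.042,-0.058,0.072],"fingers":-0.2}]'
python3 -c "
from tab import *
print(np.array(telemetry.get_obs()['q']))
tooldelta((0,-.19,.062),43,0.08)
tooldelta((0,-.19,.062),38,0.06)"
```

```text
t: 17.2
eef_pos: [0.5967, -0.1935, 0.106]
tool_rot: [0.366, 0.037, 0.93, -0.015]
contact_force: [0.2, 0.0, -2.1]
gripper_width: 0.597
grasp_force: 0.0
[ 1.0678  0.6117 -0.9366  2.266   2.4071  0.3817 -0.4339]
tcp [ 0.5967 -0.1935  0.106 ] tgt [ 0.5966 -0.1946  0.1066] tool delta [-0.0004 -0.0011 -0.0005] rot [0.0806 0.022  0.1764] t 17.2
tcp [ 0.5967 -0.1935  0.106 ] tgt [ 0.6129 -0.196   0.0943] tool delta [-0.004  -0.0012  0.0197] rot [0.0728 5.022  0.1798] t 17.2
```

```bash
python3 -c "
from tab import *
c=cam('wrist');cv2.imwrite('pics/w7.png',c['img'][120:420,120:520][...,::-1])
tooldelta((0,-.19,.062),43,0.)
print(search_frame('wrist','blade_tab'))
print(proj(c,[G(V,(0,-.19,.062))]+[G(V,(-.016,y,z)) for y in(-.184,-.196) for z in(.029,.077)]+[G(V,(-.021,-.05,.029))])-[120,120])
"
```

```text
tcp [ 0.5959 -0.1971  0.1056] tgt [ 0.651  -0.1992  0.0481] tool delta [-0.0008  0.0026  0.0796] rot [-0.0405  0.19   -0.1962] t 17.25
[{'pixel': [381.2, 212.6], 'score': 0.98}]
[[195.4786 143.2351]
 [205.3044  83.8518]
 [206.2813 155.4389]
 [185.9001  83.8063]
 [184.5975 155.3989]
 [426.2401  79.6356]]
```

View pics/w7.png

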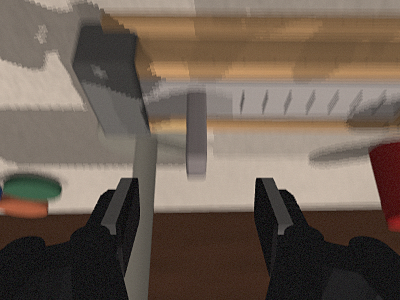

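```bash
python3 -m crank '[{"delta_rot":[0,0,0],"xyz":[0,0,0.02],"fingers":-0.2},{"delta_rot":[0,0,0],"xyz":[0,0,0.04],"fingers":-0.2},{"delta_rot":[0,0,0],"xyz":[0,0,0.06],"fingers":-0.2},{"delta_rot":[0,0,0],"xyz":[0,0,0.07],"fingers":-0.2},{"delta_rot":[0,0,0],"xyz":[0,0,0.08],"fingers":-0.2},{"delta_rot":[0,0,0],"xyz":[0,0,0.08],"fingers":-0.2},{"delta_rot":[0,0,0],"xyz":[0,0,0.08],"fingers":-0.2}]'
python3 -c "
from tab import *
print(np.array(telemetry.get_obs()['q']))
tooldelta((0,-.19,.062),43,0.)"
```

```text
t: 18.0
eef_pos: [0.65, -0.1993, 0.0478]
tool_rot: [0.365, 0.038, 0.93, -0.016]
contact_force: [0.3, 1.3, 0.6]
gripper_width: 0.599
grasp_force: 0.0
[ 0.9649  0.7875 -0.8703  2.1633  2.4415  0.4712 -0.3971]
tcp [ 0.65   -0.1993  0.0478] tgt [ 0.651  -0.1992  0.0481] tool delta [-0.0009  0.0001  0.0005] rot [-0.0259 -0.0956  0.1219] t 18.0
```

Close with 100 N.

```bash
python3 -m crank '[{"delta_rot":[0,0,0],"xyz":[0,0,0],"fingers":1},{"delta_rot":[0,0,0],"xyz":[0,0,0],"fingers":1},{"delta_rot":[0,0,0],"xyz":[0,0,0],"fingers":1},{"delta_rot":[0,0,0],"xyz":[0,0,0],"fingers":1},{"delta_rot":[0,0,0],"xyz":[0,0,0],"fingers":1},{"delta_rot":[0,0,0],"xyz":[0,0,0],"fingers":1},{"delta_rot":[0,0,0],"xyz":[0,0,0],"fingers":1},{"delta_rot":[0,0,0],"xyz":[0,0,0],"fingers":1}]' 100
```

```text
t: 18.8
eef_pos: [0.6498, -0.1985, 0.0482]
tool_rot: [0.366, 0.038, 0.93, -0.015]
contact_force: [-5.8, 4.8, 6.6]
gripper_width: 0.126
grasp_force: 98.0
```

```bash
python3 -m crank '[{"delta_rot":[0,0,0],"xyz":[0,0.003,0],"fingers":1},{"delta_rot":[0,0,0],"xyz":[0,0.007,0],"fingers":1},{"delta_rot":[0,0,0],"xyz":[0,0.012,0],"fingers":1},{"delta_rot":[0,0,0],"xyz":[0,0.017,0],"fingers":1},{"delta_rot":[0,0,0],"xyz":[0,0.022,0],"fingers":1},{"delta_rot":[0,0,0],"xyz":[0,0.027,0],"fingers":1},{"delta_rot":[0,0,0],"xyz":[0,0.032,0],"fingers":1},{"delta_rot":[0,0,0],"xyz":[0,0.037,0],"fingers":1},{"delta_rot":[0,0,0],"xyz":[0,0.04,0],"fingers":1},{"delta_rot":[0,0,0],"xyz":[0,0.04,0],"fingers":1}]' 100
python3 -c "
from tab import *
s=telemetry.get_obs();p=np.array(s['eef_pos']);print(R.from_euler('z',-V[2]).apply(p-[V[0],V[1],0]),s['contact_force'])"
```

```text
t: 19.8
eef_pos: [0.6529, -0.1628, 0.0482]
tool_rot: [0.366, 0.04, 0.93, -0.018]
contact_force: [-12.0, -4.4, 12.6]
gripper_width: 0.127
grasp_force: 99.1
[ 0.0118 -0.1535  0.0482] [-12.0449  -4.4237  12.555 ]
```

```bash
python3 -m crank '[{"delta_rot":[0,0,0],"xyz":[0,0.005,-0.001],"fingers":1},{"delta_rot":[0,0,0],"xyz":[0,0.01,-0.001],"fingers":1},{"delta_rot":[0,0,0],"xyz":[0,0.015,-0.001],"fingers":1},{"delta_rot":[0,0,0],"xyz":[0,0.02,-0.001],"fingers":1},{"delta_rot":[0,0,0],"xyz":[0,0.025,-0.001],"fingers":1},{"delta_rot":[0,0,0],"xyz":[0,0.03,-0.001],"fingers":1},{"delta_rot":[0,0,0],"xyz":[0,0.035,-0.001],"fingers":1},{"delta_rot":[0,0,0],"xyz":[0,0.04,-0.001],"fingers":1},{"delta_rot":[0,0,0],"xyz":[0,0.045,-0.001],"fingers":1},{"delta_rot":[0,0,0],"xyz":[0,0.045,-0.001],"fingers":1}]' 100
python3 -c "
from tab import *
c=cam('wrist');save(c,'w8.png')
s=telemetry.get_obs();p=np.array(s['eef_pos']);print(R.from_euler('z',-V[2]).apply(p-[V[0],V[1],0]),s['contact_force'],s['q'])
print([(r['pixel'],r['score']) for r in search_frame('wrist','pointer')],proj(c,[G(V,(-.0375,.05,.048)),G(V,(-.028,.05,.03)),G(V,(-.021,.035,.029)),G(V,(.021,.035,.029))]))
"
```

```text
t: 20.8
eef_pos: [0.6563, -0.1205, 0.0482]
tool_rot: [0.366, 0.042, 0.93, -0.02]
contact_force: [-4.2, -9.7, 4.7]
gripper_width: 0.122
grasp_force: 100.0
[ 0.0117 -0.1111  0.0482] [-4.5124 -9.3872  3.3698] [ 0.8178  0.7886 -0.9045  2.2049  2.35    0.6219 -0.4509]
[] [[812.7519 266.347 ]
 [749.5017 233.1442]
 [690.311  239.887 ]
 [612.7256 281.066 ]]
```

View pics/w8.png

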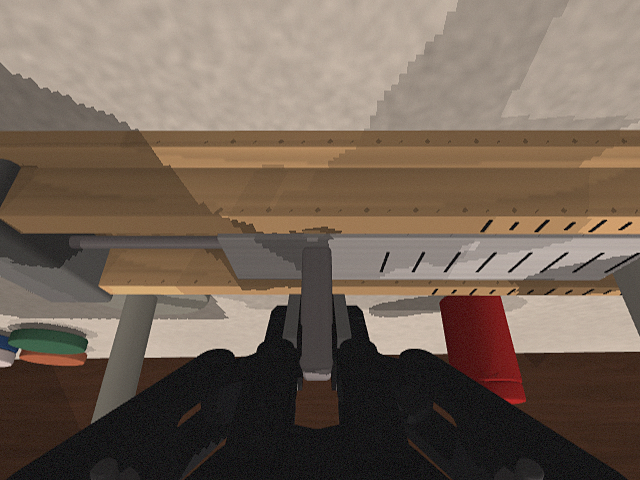

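```bash
cat > chk.py <<'E'
from tab import *
def chk(fn=None):
    s=telemetry.get_obs();p=np.array(s['eef_pos']);print(s["t"],R.from_euler('z',-V[2]).apply(p-[V[0],V[1],0]),s['contact_force'])
    for n in("top","scene"):
        c=cam(n)
        if fn: save(c,fn+n+".png")
        for t,h in(("pot_tall",.076),("pot_mid",.061),("pot_low",.046)):
            for r in cut_out(n,t):
                w=atz(c,r["pixel"],.05); g=R.from_euler("z",-V[2]).apply([w[0]-V[0],w[1]-V[1],0])
                if abs(g[0])>.03 or r["pixels"].sum()>2000: continue
                x,f=fit(c,r["pixels"].astype(np.float32),w[0],w[1],h,.008); g=R.from_euler("z",-V[2]).apply([x[0]-V[0],x[1]-V[1],0])
                print(n,t,round(r["score"],2),g[:2],round(f,3))
        print(n,"ptr px",[np.round(r["pixel"],1).tolist() for r in search_frame(n,"pointer")],"pred",proj(c,[G(V,(-.0375,.05,.048)),G(V,(-.0375,.06,.048))]).round(1).tolist())
E
python3 -c "
from chk import *
chk('k1')"
```

```text
20.9 [ 0.0117 -0.1111  0.0483] [-4.7455 -9.0689  4.734 ]
top pot_tall 0.66 [0.0024 0.0503] 0.048
top pot_mid 0.59 [-0.0005  0.0954] 0.067
top pot_low 0.68 [0.0002 0.14  ] 0.156
top ptr px [[298.4, 240.8]] pred [[299.2, 238.1], [295.0, 237.8]]
scene pot_tall 0.58 [0.0031 0.0528] 0.276
scene pot_tall 0.3 [-0.017  -0.0211] 0.903
scene pot_mid 0.66 [0.0022 0.1154] 0.534
scene pot_low 0.5 [-0.0009  0.1505] 0.424
scene ptr px [[318.8, 242.4]] pred [[319.6, 238.2], [319.7, 234.7]]
```

```bash
python3 -m crank '[{"delta_rot":[0,0,0],"xyz":[0,0.004,0],"fingers":1},{"delta_rot":[0,0,0],"xyz":[0,0.008,0],"fingers":1},{"delta_rot":[0,0,0],"xyz":[0,0.012,0],"fingers":1},{"delta_rot":[0,0,0],"xyz":[0,0.016,0],"fingers":1},{"delta_rot":[0,0,0],"xyz":[0,0.019,0],"fingers":1},{"delta_rot":[0,0,0],"xyz":[0,0.02,0],"fingers":1},{"delta_rot":[0,0,0],"xyz":[0,0.02,0],"fingers":1}]' 100
python3 -c "
from chk import *
chk('k2')
s=cv2.imread('pics/k2scene.png');cv2.imwrite('pics/k2s.png',cv2.resize(s[170:290,270:400],None,fx=4.6,fy=4.6,interpolation=cv2.INTER_CUBIC))"
```

```text
t: 22.1
eef_pos: [0.658, -0.1013, 0.0482]
tool_rot: [0.366, 0.042, 0.929, -0.02]
contact_force: [-5.7, -10.6, 6.7]
gripper_width: 0.126
grasp_force: 100.2
22.1 [ 0.0117 -0.0918  0.0482] [ -5.7236 -10.6229   6.7396]
top pot_tall 0.59 [0.0019 0.0694] 0.07
top pot_mid 0.85 [-0.003   0.1145] 0.184
top pot_mid 0.48 [-0.0035  0.1603] 0.121
top pot_low 0.7 [-0.0029  0.1618] 0.061
top pot_low 0.33 [-0.0032 -0.0034] 0.641
top ptr px [] pred [[299.2, 238.1], [295.0, 237.8]]
scene pot_tall 0.86 [0.0038 0.0722] 0.155
scene pot_mid 0.5 [0.0016 0.1255] 0.513
scene pot_low 0.59 [-0.0011  0.1656] 0.524
scene ptr px [[332.1, 247.1], [319.5, 240.5]] pred [[319.6, 238.2], [319.7, 234.7]]
```

View pics/k2s.png

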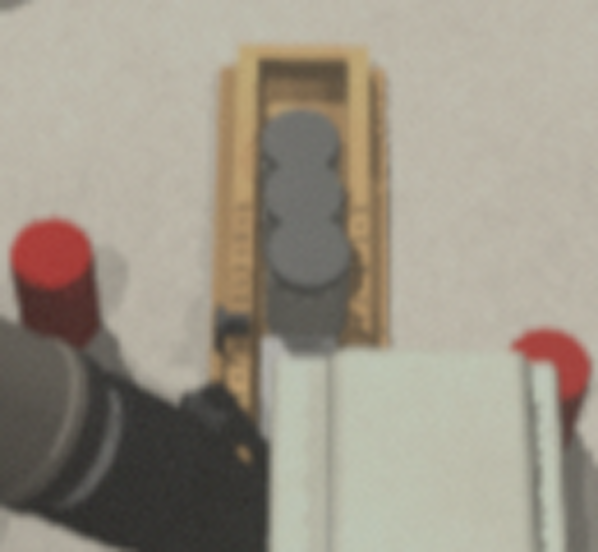

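```bash
python3 -m crank '[{"delta_rot":[0,0,0],"xyz":[0,0.001,0],"fingers":1},{"delta_rot":[0,0,0],"xyz":[0,0.002,0],"fingers":1},{"delta_rot":[0,0,0],"xyz":[0,0.003,0],"fingers":1},{"delta_rot":[0,0,0],"xyz":[0,0.003,0],"fingers":1},{"delta_rot":[0,0,0],"xyz":[0,0.003,0],"fingers":1},{"delta_rot":[0,0,0],"xyz":[0,0.003,0],"fingers":1},{"delta_rot":[0,0,0],"xyz":[0,0.003,0],"fingers":1},{"delta_rot":[0,0,0],"xyz":[0,0.003,0],"fingers":1},{"delta_rot":[0,0,0],"xyz":[0,0.003,0],"fingers":1},{"delta_rot":[0,0,0],"xyz":[0,0.003,0],"fingers":1}]' 100
python3 -c "
from chk import *
chk('k3')
a=cv2.imread('pics/k3top.png');cv2.imwrite('pics/k3t.png',cv2.resize(a[190:270,210:350],None,fx=5.5,fy=5.5,interpolation=cv2.INTER_CUBIC))
c=cam('top')
for y in (.045,.05,.055): print(y,(proj(c,[G(V,(-.028,y,.048)),G(V,(-.021,y,.029))])-[210,190])*5.5)"
```

```text
t: 23.6
eef_pos: [0.6582, -0.0986, 0.0482]
tool_rot: [0.366, 0.042, 0.929, -0.02]
contact_force: [-7.0, -10.7, 7.0]
gripper_width: 0.128
grasp_force: 100.3
23.6 [ 0.0117 -0.0892  0.0482] [ -7.049  -10.715    6.9624]
top pot_tall 0.82 [0.0021 0.0718] 0.065
top pot_tall 0.75 [-0.006   0.0062] 0.631
top pot_mid 0.62 [-0.0002  0.1184] 0.127
top pot_low 0.55 [-0.0007  0.1631] 0.101
top ptr px [[300.0, 240.8]] pred [[299.2, 238.1], [295.0, 237.8]]
scene pot_tall 0.57 [0.0045 0.0737] 0.147
scene pot_mid 0.79 [0.0017 0.1303] 0.518
scene pot_low 0.52 [0.0007 0.1701] 0.545
scene ptr px [[319.3, 242.7]] pred [[319.6, 238.2], [319.7, 234.7]]
0.045 [[504.4739 244.0778]
 [507.8577 235.3019]]
0.05 [[492.8679 243.0093]
 [496.4068 234.2482]]
0.055 [[481.2631 241.9409]
 [484.9571 233.1946]]
```

View pics/k3t.png

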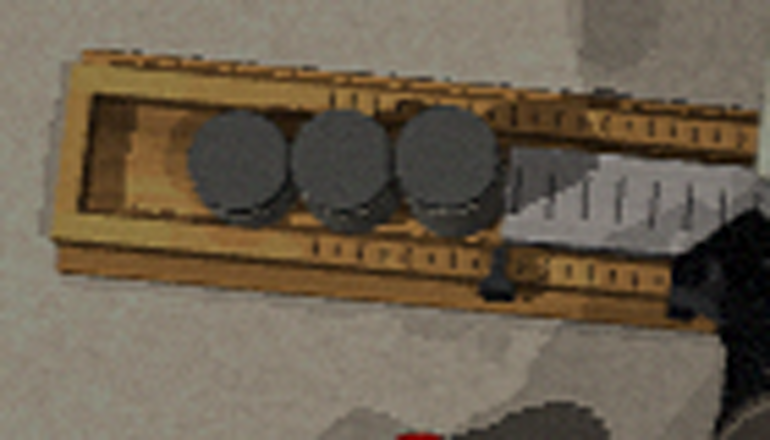

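```bash
python3 -m crank '[{"delta_rot":[0,0,0],"xyz":[0,0,0],"fingers":1},{"delta_rot":[0,0,0],"xyz":[0,0,0],"fingers":1},{"delta_rot":[0,0,0],"xyz":[0,-0.002,0],"fingers":1},{"delta_rot":[0,0,0],"xyz":[0,-0.005,0],"fingers":1},{"delta_rot":[0,0,0],"xyz":[0,-0.01,0],"fingers":1},{"delta_rot":[0,0,0],"xyz":[0,-0.015,0],"fingers":1},{"delta_rot":[0,0,0],"xyz":[0,-0.02,0],"fingers":1},{"delta_rot":[0,0,0],"xyz":[0,-0.025,0],"fingers":1},{"delta_rot":[0,0,0],"xyz":[0,-0.03,0],"fingers":1},{"delta_rot":[0,0,0],"xyz":[0,-0.035,0],"fingers":1}]' 100
python3 -m crank '[{"delta_rot":[0,0,0],"xyz":[0,-0.005,0],"fingers":1},{"delta_rot":[0,0,0],"xyz":[0,-0.01,0],"fingers":1},{"delta_rot":[0,0,0],"xyz":[0,-0.015,0],"fingers":1},{"delta_rot":[0,0,0],"xyz":[0,-0.02,0],"fingers":1},{"delta_rot":[0,0,0],"xyz":[0,-0.025,0],"fingers":1},{"delta_rot":[0,0,0],"xyz":[0,-0.03,0],"fingers":1},{"delta_rot":[0,0,0],"xyz":[0,-0.035,0],"fingers":1},{"delta_rot":[0,0,0],"xyz":[0,-0.04,0],"fingers":1},{"delta_rot":[0,0,0],"xyz":[0,-0.045,0],"fingers":1},{"delta_rot":[0,0,0],"xyz":[0,-0.045,0],"fingers":1}]' 100
python3 -c "
from chk import *
s=telemetry.get_obs();p=np.array(s['eef_pos']);print(R.from_euler('z',-V[2]).apply(p-[V[0],V[1],0]),s['contact_force'])"
```

```text
t: 25.15
eef_pos: [0.6554, -0.1317, 0.0482]
tool_rot: [0.366, 0.041, 0.93, -0.019]
contact_force: [-2.8, -7.6, 2.2]
gripper_width: 0.126
grasp_force: 99.5
t: 26.15
eef_pos: [0.6517, -0.1755, 0.0483]
tool_rot: [0.366, 0.041, 0.93, -0.018]
contact_force: [1.4, -5.3, -2.5]
gripper_width: 0.125
grasp_force: 98.8
[ 0.0116 -0.1663  0.0483] [ 1.3585 -5.2612 -2.4537]
```

```bash
python3 -m crank '[{"delta_rot":[0,0,0],"xyz":[0,-0.004,0],"fingers":1},{"delta_rot":[0,0,0],"xyz":[0,-0.008,0],"fingers":1},{"delta_rot":[0,0,0],"xyz":[0,-0.012,0],"fingers":1},{"delta_rot":[0,0,0],"xyz":[0,-0.016,0],"fingers":1},{"delta_rot":[0,0,0],"xyz":[0,-0.019,0],"fingers":1},{"delta_rot":[0,0,0],"xyz":[0,-0.021,0],"fingers":1},{"delta_rot":[0,0,0],"xyz":[0,-0.023,0],"fingers":1},{"delta_rot":[0,0,0],"xyz":[0,-0.025,0],"fingers":1},{"delta_rot":[0,0,0],"xyz":[0,-0.026,0],"fingers":1},{"delta_rot":[0,0,0],"xyz":[0,-0.026,0],"fingers":1}]' 100
python3 -c "
from chk import *
s=telemetry.get_obs();p=np.array(s['eef_pos']);print(R.from_euler('z',-V[2]).apply(p-[V[0],V[1],0]),s['contact_force'])"
```

```text
t: 27.15
eef_pos: [0.6497, -0.1984, 0.0483]
tool_rot: [0.366, 0.039, 0.93, -0.016]
contact_force: [5.1, -3.9, -4.9]
gripper_width: 0.127
grasp_force: 98.3
[ 0.0116 -0.1893  0.0483] [ 5.0859 -3.8936 -4.8861]
```

```bash
python3 -m crank '[{"delta_rot":[0,0,0],"xyz":[0,-0.001,0],"fingers":1},{"delta_rot":[0,0,0],"xyz":[0,-0.002,0],"fingers":1},{"delta_rot":[0,0,0],"xyz":[0,-0.003,0],"fingers":1},{"delta_rot":[0,0,0],"xyz":[0,-0.003,0],"fingers":1},{"delta_rot":[0,0,0],"xyz":[0,-0.003,0],"fingers":1}]' 100
python3 -c "
from chk import *
s=telemetry.get_obs();p=np.array(s['eef_pos']);print(R.from_euler('z',-V[2]).apply(p-[V[0],V[1],0]),s['contact_force'])"
```

```text
t: 27.65
eef_pos: [0.6497, -0.1983, 0.0483]
tool_rot: [0.366, 0.038, 0.93, -0.014]
contact_force: [6.5, 2.1, -7.6]
gripper_width: 0.127
grasp_force: 98.0
[ 0.0116 -0.1892  0.0483] [ 6.4971  2.0729 -7.5664]
```

```bash
python3 -m crank '[{"delta_rot":[0,0,0],"xyz":[0,0,0],"fingers":0.5},{"delta_rot":[0,0,0],"xyz":[0,0,0],"fingers":0.2},{"delta_rot":[0,0,0],"xyz":[0,0,0],"fingers":-0.1},{"delta_rot":[0,0,0],"xyz":[0,0,0],"fingers":-0.2},{"delta_rot":[0,0,0],"xyz":[0,0,0],"fingers":-0.2},{"delta_rot":[0,0,0],"xyz":[0,0,-0.02],"fingers":-0.2},{"delta_rot":[0,0,0],"xyz":[0,0,-0.045],"fingers":-0.2},{"delta_rot":[0,0,0],"xyz":[0,0,-0.075],"fingers":-0.2},{"delta_rot":[0,0,0],"xyz":[0,0,-0.085],"fingers":-0.2},{"delta_rot":[0,0,0],"xyz":[0,0,-0.085],"fingers":-0.2}]' 60
python3 -c "
from chk import *
chk('k4')
a=cv2.imread('pics/k4top.png');cv2.imwrite('pics/k4t.png',cv2.resize(a[180:270,210:430],None,fx=3.6,fy=3.6,interpolation=cv2.INTER_CUBIC))
c=cam('wrist');print([(r['pixel'],r['score']) for r in search_frame('wrist','blade_tab')],proj(c,G(V,(0,-.19,.062))))"
```

```text
t: 28.65
eef_pos: [0.5913, -0.1965, 0.1116]
tool_rot: [0.366, 0.039, 0.93, -0.017]
contact_force: [0.7, -0.5, -0.1]
gripper_width: 0.599
grasp_force: 0.0
28.65 [-0.0467 -0.1923  0.1116] [ 0.728  -0.4831 -0.0889]
top pot_tall 0.69 [0.0022 0.0721] 0.051
top pot_mid 0.78 [-0.0008  0.1173] 0.113
top pot_low 0.76 [-0.0024  0.1623] 0.13
top ptr px [[299.7, 240.8]] pred [[299.2, 238.1], [295.0, 237.8]]
scene pot_tall 0.97 [0.0045 0.0717] 0.062
scene pot_mid 0.5 [0.0017 0.1266] 0.517
scene pot_low 0.63 [-0.0015 -0.2139] 0.722
scene pot_low 0.52 [-0.0007  0.1827] 0.59
scene ptr px [[318.5, 242.1], [265.6, 154.9]] pred [[319.6, 238.2], [319.7, 234.7]]
[([385.0, 211.6], 0.79)] [[319.83  260.516]]
```

View pics/k4t.png

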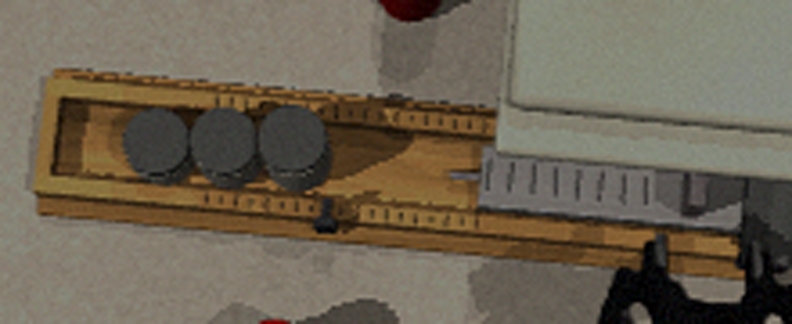

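```bash
python3 -c "
from station import job
print(job.hand_in())"
```

```text
the job is handed in; nothing more can be done
None
```

The job is handed in, but no verdict came back: by my last camera check the three pots stand in a touching row, tall to low, starting at the pointer (tall pot's axis about 22 mm beyond it), with the blade back home and released.

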